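Set up the face-flatness station with putter blanks

ROBOT

A 6-joint arm with a two-finger parallel gripper is mounted at the origin on the work surface. World frame = base frame: x ahead of the robot, y to its left, z up, the work surface at z = 0. Lengths are in m, angles in degrees, forces in N, time in s.
With the tool pointing down it reaches from about 0.35 to 0.875 m from the base axis. Payload 4.2 kg.
Tool frame: the origin (TCP) lies midway between the tips of the shut fingers; the grasp point (between the pads) lies 19 mm behind it; z points along the fingers, y is the line along which they close (so a half turn about z gives the same grasp; the last joint's range is limited). The gripper opens to 87 mm and grips with 3 to 60 N. Pads are 19 mm wide; open, the fingers measure 117 mm over their backs; the gripper's body (75 mm by 190 mm) begins 51 mm behind the grasp point.
Start: joints at [82.082, 22.042, 0.453, 0, -68.411, -14.817], TCP at [0.242, 0.576, 0.201] pointing down, gripper open.
Joint ranges: [-179.83, 179.83], [-69.29, 118.12], [-61.27, 80.66], [-181.25, 117.63], [-171.15, -9.14], [-177.46, 177.46]. Speed limits (degrees/s): [159.86, 159.86, 180, 180, 180, 180].

INTERFACE

Orientations are given as [roll, pitch, yaw] about the fixed x, y, z axes, in that order (R = Rz(yaw) Ry(pitch) Rx(roll)).
In Python, from workcell import env gives the robot as it stands. The module is installed in compiled form; this text tells all that it offers. Calls block until the motion is done:
- env.goto(position, orientation): joint-space move of the TCP to a pose.
- env.move_straight(position, rotation=None, rate=0.15, force_limit=None): straight line of the TCP; rotation=None keeps the orientation; rate is the mean speed in m/s. With force_limit (N) it stops when the force on the tool has changed by that much, and returns True; else False.
- env.set_joints(angles): joint-space move.
- env.gripper_to(opening, grasp_force=None): opening from 0.0 (shut) to 1.0 (fully open); grasp_force is the grip in N (None keeps the last); returns when the fingers have stopped.
- env.dwell(seconds).
- env.inverse_kinematics(position, orientation): joint angles nearest the present ones, or None.
- env.read_state(): the state.
- env.grab_frame(name): name is "side" or "top"; returns a dict with "image" (400x640x3 uint8, blue, green, red), "fx", "fy", "cx", "cy" (pixels), "position" and "orientation" of the camera in the world. Camera axes: x right, y up, looking along -z (the intrinsics and any distortion apply to the point x, -y, -z); pixel columns grow to the right and rows downward; lengths in m; the calibration is good to about 2 mm. A picture is of the moment at which its call begins. There is no depth.
A pose or a line that the arm cannot do raises env.Unreachable and nothing moves.
- env.close_job(): hands the job in; it is judged then, once.
Trained networks look in a picture, given as the dict that the camera call returned (one of the last four; its "shot" number tells which), for a name from the list of things; names that differ only in an ending like _2 or _b are one class to them, and where a whole thing is asked for, a point or a joint stands for the part that bears it (a point fixed in the world has none). Each returns a list of dicts, best first, with "score" (0 to 1); they miss things now and then, are a little off and sometimes report something else, mostly with a low value. They report only what shows in the picture. A call takes as long as a camera call. They do not tell look-alikes from the thing itself.
- env.search_frame(picture, thing): "xyz" ([x, y, z] in m, in world coordinates, good to about 4 mm: the middle of the surface that is visible of it).
- env.trace(picture, thing): "mask" (400x640 bool, what is visible of it).
The state is a dict: "clock": time; "joint_positions": joint angles; "qvel": joint speeds; "joint_torque": joint torques, N m; "position": TCP position; "tool_rot": TCP orientation; "force": force on the tool from outside, world axes, zero at the start; "wrist_torque": the same for the moment, N m; "opening": opening from 0.0 (shut) to 1.0 (fully open); "finger_force": force on a finger pad.
Only numpy, scipy, OpenCV 4.12 (cv2) and the standard library are available. Lean on these libraries where they do the work, as an engineer would, in place of code of your own. Each camera call takes 0.05 s, during which the arm holds its last target. There are 200 camera calls.

TASK

Swing the fold-out hook on the bench panel right out, then lift the dust cover off the kinematic base, hang it on the hook by its window and let go. Next settle the T-shaped stage top on the base, its three ball feet fully home in cone, groove and flat (stem of the T over the flat), let go, and only then slide every blank up out of the slotted block and stand it upright, fully down, in a slot of its own on the stage. At the end all of this must be in place together and at rest, with the rocker switch and the other things on the bench left alone.

Things in the scene. Friction and masses are not known exactly. Their poses are not given: they have to be found in the camera images.
- hook (a joint): fold-out hook on the bench panel: angle of its vertical hinge, rad. 0 = folded flat against the panel, 1.571 = swung out square to the panel, against its stop, pointing to the robot's side. Grows clockwise seen from above; stiff enough (about 1 N at the tip) to stay where it is left. The panel is black, 300 mm wide, 175 mm high; its face is 26 mm behind the hinge axis
- hook_hinge (a point): point on the hook's hinge axis at the height of the arm's centre line (165 mm above the bench). The frame turns with the hook: z up, the arm runs along its -y, a level round steel bar 10 mm thick, 115 mm from hinge axis to end pin. The panel reaches 210 mm from here to the side where the folded hook lies, 90 mm to the other
- hook_tip (a point): centre of the top of the hook's upright end pin: round, 10 mm in diameter, its top 28 mm above the arm's centre line (23 mm above the arm's top). It can be pinched from above and turns freely in the fingers as the hook swings
- rocker (a joint): rocker switch of the buffing wheel on the panel's face, 24 by 40 mm, below the folded hook: 0 = off as it is, 0.35 = on; to be left alone
- base: fixed kinematic base: black granite plate 12 mm thick (x -82 to 180, y -86 to 78 mm in its frame) with three steel seats and, at x = 160, y = -55 mm, a distance sensor on a column, 170 mm high, reaching forward to x = 118. Origin under the plate, midway among the seats, z up
- seat_cone (a point): home of the centre of the ball in the cone seat (base x = -38, y = 50 mm; 29.2 mm above the bench). The cone is 24 mm wide at the mouth, which is 2.8 mm above this point, its walls 60 degrees steep; the seat is a steel round 36 mm wide, 20 mm high
- seat_groove (a point): home of the ball's centre in the V groove (base x = -38, y = -50 mm): 24 mm wide at the mouth, same walls and height, running along the base's y, towards the cone
- seat_flat (a point): home of the ball's centre on the flat seat (base x = 32, y = 0): a round steel pad 34 mm wide, 8 mm high
- cover: loose grey sheet-metal dust cover, 0.25 kg: a box open below, 130 (x) by 146 (y) by 28 mm high, standing on the granite over the seats. Across its middle stands a hand plate 8 mm thick (x), 84 mm wide (y), its top 116 mm above the origin, with a window 60 mm wide from 28 to 76 mm above the origin and a solid strip above it, to be pinched across the 8 mm. Origin: centre of the underside
- cover_window (a point): middle of the upper edge of the window in the cover's hand plate, 76 mm above the cover's origin and 40 mm below the hand plate's top: this edge rests on the hook's arm when the cover hangs
- stage: loose aluminium stage top, 0.6 kg: T-shaped plate 10 mm thick (bar x -66 to -18, y -73 to 73; stem x -18 to 68, y -28 to 28 mm) on three ball feet. Origin level with the ball bottoms, under a black grip block 18 (x) by 16 mm (y), top 74 mm above the origin, to be pinched across y. Plate top 26 mm above the origin, x along the stem. Home, its frame is the base's frame raised 20.2 mm
- slot_stem (a point): centre of the floor of the stage's slot on the stem (stage x = 44, y = 0, on the plate's top). Three more slots lie in line on the bar at stage x = -42, y = 46.5, 0 and -46.5 mm, same height. Each takes one blank: 11 mm wide (stage x), 43.5 mm long (y), 16 mm deep, between raised walls 5 mm thick, open above
- foot_cone (a point): centre of the ball foot for the cone (stage x = -38, y = 50 mm), under one end of the T's bar; ball 18 mm in diameter, its bottom 16 mm below the plate
- foot_groove (a point): centre of the ball foot for the groove (stage x = -38, y = -50 mm), under the other end of the bar
- foot_flat (a point): centre of the ball foot for the flat seat (stage x = 32, y = 0), under the stem
- blank0: putter face blank: loose satin steel plate 8 mm thick (x), 40 mm wide (y), 60 mm high (z), 60 g; origin at the centre of its lower edge. It stands in a fixed grey slotted block on the right, 204 by 62 mm, 30 mm high, with five slots 38 mm apart, 11 mm wide, 22 mm deep; 38 mm of the blank shows. Three or four blanks are present (None = absent)
- blank1: another putter face blank, like blank0, in the same block
- blank2: another putter face blank, like blank0, in the same block
- blank3: another putter face blank, like blank0, in the same block
- grips: pair of white rubber club grips banded together, lying on the left, 250 mm long, 56 mm wide, 31 mm high; origin at its underside; a bystander, to be left alone
- offcut: graphite shaft offcut lying behind the base, 200 mm long, 15 mm thick; origin at its underside; a bystander, to be left alone
- adapter: satin steel driver hosel adapter standing upright, 46 mm high, 17 mm thick; origin at its underside; a bystander, to be left alone
- tape: roll of grip tape lying flat near the robot on the right, 68 mm across, 24 mm high; origin at its underside; a bystander, to be left alone
- jar: white jar with a lid on the far left, 60 mm across, 75 mm high; origin at its underside; a bystander, to be left alone
Not all that is in view belongs to the job. What is shaped like the blank1 but purple is not meant.

How it is judged:
By the outcome, as a careful person would: the job done as asked, in the order asked, and still so for the second after the job is handed in, with the robot touching nothing.
Of blank0, blank1, blank2, blank3 only 3 to 4 are there at a start; the rules pass over those that are not, and their reading is None.
At some moment in a run one of stage may be knocked a few centimetres aside while the robot is not near it.
It also fails if it takes over 200 s, if anything falls off the work surface, if the arm or the gripper's body presses on something with over 40 N, if the wrist force passes 120 N, or if a joint passes its speed limit or range.

## Working session

There is one attempt and no reset: what is moved stays moved. The work goes in short steps, each a Python script; the robot and the scene stay as the last script left them, time stands still between calls to the robot, and variables do not carry over. Pictures are saved under pics/ and viewed, at most 14 in all, crops included, and the job is handed in when it is done.

```bash
mkdir -p pics
cat > h.py <<'E'
import numpy as np, cv2
from scipy.spatial.transform import Rotation as R
from workcell import env
def proj(f,P):
    Rc=R.from_euler('xyz',f["orientation"],degrees=True).as_matrix()
    p=(np.atleast_2d(P)-f["position"])@Rc
    return np.c_[f["cx"]+f["fx"]*p[:,0]/-p[:,2], f["cy"]-f["fy"]*p[:,1]/-p[:,2]]
def ray(f,uv,z):
    Rc=R.from_euler('xyz',f["orientation"],degrees=True).as_matrix()
    d=Rc@np.array([(uv[0]-f["cx"])/f["fx"],-(uv[1]-f["cy"])/f["fy"],-1])
    p=np.array(f["position"]); return p+d*(z-p[2])/d[2]
E
python3 - <<'E'
from h import *
np.set_printoptions(precision=4,suppress=True)
s=env.read_state();print(s["clock"],s["position"],s["tool_rot"],s["force"])
for n in("top","side"):
    f=env.grab_frame(n);cv2.imwrite(f"pics/{n}0.png",f["image"])
    print(n,{k:v for k,v in f.items() if k!="image"})
    for t in "hook_hinge hook_tip rocker base seat_cone seat_groove seat_flat cover cover_window stage slot_stem foot_cone foot_groove foot_flat blank0 grips offcut adapter tape jar".split():
        print(t,[(round(d["score"],2),np.round(d["xyz"],3).tolist()) for d in env.search_frame(f,t)][:6])
E
```

```text
0.0 [0.2413 0.5758 0.2002] [179.8722  -0.0068 -22.7452] [0.3648 0.3089 0.3896]
top {'fx': 448.8810927163786, 'fy': 448.8810927163786, 'cx': 324.17086725008716, 'cy': 194.25252355583203, 'position': array([0.2852, 0.0733, 1.3921]), 'orientation': array([ 11.6973,   0.2395, -90.7942]), 'shot': 1}
hook_hinge [(0.61, [0.624, 0.285, 0.174])]
hook_tip [(0.49, [0.624, 0.285, 0.17])]
rocker [(0.39, [0.651, 0.181, 0.1])]
base [(0.66, [0.655, 0.028, 0.011])]
seat_cone [(0.58, [0.648, 0.027, 0.014]), (0.43, [0.78, -0.125, 0.016])]
seat_groove [(0.92, [0.647, 0.032, 0.01]), (0.59, [0.396, 0.255, 0.026])]
seat_flat [(0.78, [0.648, 0.027, 0.014])]
cover [(0.87, [0.529, 0.025, 0.036])]
cover_window [(0.83, [0.532, 0.024, 0.04])]
stage [(0.91, [0.396, 0.254, 0.027])]
slot_stem [(0.78, [0.393, 0.258, 0.023]), (0.52, [0.538, -0.296, 0.062])]
foot_cone [(0.87, [0.397, 0.257, 0.025])]
foot_groove [(0.63, [0.393, 0.259, 0.025])]
foot_flat [(0.85, [0.395, 0.261, 0.024])]
blank0 [(0.66, [0.576, -0.298, 0.06]), (0.63, [0.539, -0.297, 0.06]), (0.58, [0.474, -0.204, 0.044])]
grips [(0.57, [0.323, 0.45, 0.026]
[... 944 characters left out ...]
, 0.008, 0.04]), (0.46, [0.538, -0.305, 0.053])]
stage [(0.17, [0.659, -0.004, 0.012])]
slot_stem [(0.97, [0.39, 0.249, 0.03])]
foot_cone [(0.8, [0.386, 0.247, 0.025])]
foot_groove [(0.61, [0.391, 0.251, 0.032])]
foot_flat [(0.59, [0.391, 0.25, 0.028])]
blank0 [(0.75, [0.465, -0.305, 0.055]), (0.66, [0.533, -0.303, 0.054]), (0.64, [0.572, -0.3, 0.046]), (0.61, [0.502, -0.428, 0.041]), (0.6, [0.434, -0.387, 0.043]), (0.53, [0.471, -0.21, 0.036])]
grips [(0.96, [0.315, 0.447, 0.025])]
offcut [(0.56, [0.779, -0.124, 0.01])]
adapter [(0.63, [0.527, 0.507, 0.044]), (0.62, [0.391, -0.17, 0.03])]
tape [(0.97, [0.327, -0.3, 0.024])]
jar [(0.61, [0.526, 0.505, 0.044]), (0.32, [0.782, -0.123, 0.009])]
```

View pics/top0.png

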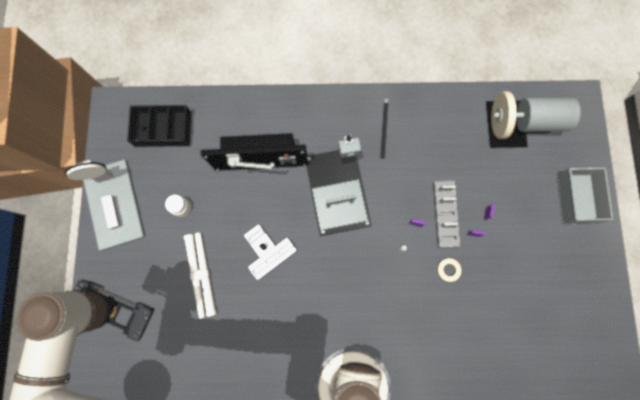

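View pics/side0.png

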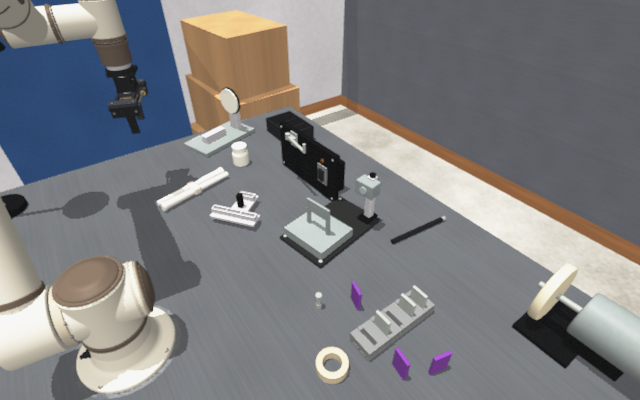

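The top view shows the panel at (255,155), cover at (340,205) on the granite, stage T at (268,250), and block at (447,213). Three purple plates lie outside the block. Now an enlarged montage.

Run:
```python
import cv2,numpy as np
t=cv2.imread("pics/top0.png");s=cv2.imread("pics/side0.png")
def c(i,x,y,w=100,h=75):return cv2.resize(i[y:y+h,x:x+w],(400,300),interpolation=cv2.INTER_CUBIC)
cv2.imwrite("pics/m1.png",np.vstack([np.hstack([c(t,205,120,120,90),c(s,260,105,120,90)]),np.hstack([c(t,400,170),c(s,340,275)])]))
cv2.imwrite("pics/m2.png",np.vstack([np.hstack([c(t,290,130,120,90),c(s,270,170,120,90)]),np.hstack([c(t,225,215),c(s,190,180)])]))
```

```text
(no output)
```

View pics/m1.png

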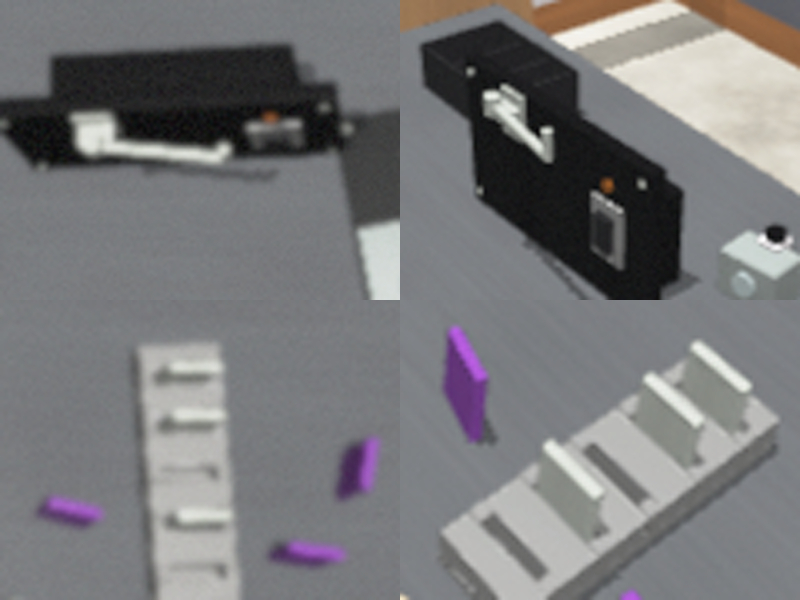

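View pics/m2.png

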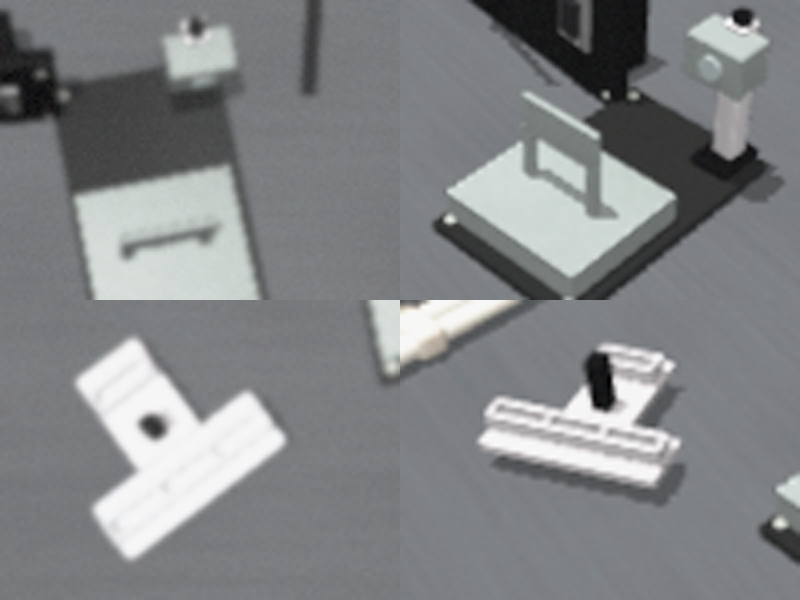

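Three satin blanks stand in the block: top px (448,188), (448,200), (449,224), which is 1st, 2nd and 4th from the far end. They fit the description: satin steel, in slots. The three purple plates at (417,223), (491,212) and (478,234) are outside the block and aren't meant. The hook lies near the panel with its tip at top (272,165) and side (304,144). Next I'll fit models to the masks.

```bash
cat >> h.py <<'E'
from scipy.optimize import minimize
def box(x0,x1,y0,y1,z0,z1): return np.array([[x,y,z] for x in(x0,x1) for y in(y0,y1) for z in(z0,z1)])/1000
STAGE=[box(-66,-18,-73,73,16,26),box(-18,68,-28,28,16,26),box(-9,9,-8,8,26,74),box(-52.5,-31.5,-73,73,26,42),box(33.5,54.5,-27,27,26,42)]
COVER=[box(-65,65,-73,73,0,28),box(-4,4,-42,42,76,116),box(-4,4,30,42,28,76),box(-4,4,-42,-30,28,76)]
BASE=[box(-82,180,-86,78,0,12)]
BLOCK=[box(-102,102,-31,31,0,30)]
BLANK=[box(-4,4,-20,20,22,60)]
def T(p,P,z=0): return P@R.from_euler('z',p[2]).as_matrix().T+[p[0],p[1],z]
K=4
def sil(f,boxes,p,z=0):
    m=np.zeros((400*K,640*K),np.uint8)
    for b in boxes:
        h=cv2.convexHull(((proj(f,T(p,b,z))+.5)*K).round().astype(np.int32)); cv2.fillConvexPoly(m,h,1)
    return m
def fit(fm,boxes,p0,z=0,ign=None):
    big=[cv2.resize(m.astype(np.float32),None,fx=K,fy=K,interpolation=cv2.INTER_LINEAR)>.5 for _,m in fm]
    def c(q):
        p=[q[0]/100,q[1]/100,q[2]/10]; t=0
        for (f,_),m in zip(fm,big):
            s=sil(f,boxes,p,z)>0; t+=1-(s&m).sum()/max(1,(s|m).sum())
        return t
    q0=np.array([p0[0]*100,p0[1]*100,p0[2]*10])
    r=minimize(c,q0,method='Nelder-Mead',options=dict(initial_simplex=np.vstack([q0]+[q0+e for e in np.diag([1,1,1.])]),xatol=.01,fatol=1e-4))
    return np.array([r.x[0]/100,r.x[1]/100,r.x[2]/10]),r.fun
E
python3 - <<'E'
from h import *
np.set_printoptions(precision=4,suppress=True)
F=[env.grab_frame(n) for n in("top","side")]
# stage T: top pixel stem direction
def mk(t,near=None,thr=.1):
    o=[]
    for f in F:
        L=env.trace(f,t); 
        best=None
        for d in L:
            ys,xs=np.nonzero(d["mask"]); c=np.array([xs.mean(),ys.mean()])
            dd=np.linalg.norm(c-proj(f,near)[0])
            if dd<25 and (best is None or dd<best[0]-5): best=(dd,d["mask"])
        if best is None: print("no",t,[ (round(d["score"],2)) for d in L]); continue
        o.append((f,best[1]))
    return o
for n,t,b,p0,z in [("stage","stage",STAGE,[.395,.255,.55],0),("cover","cover",COVER,[.525,.02,.15],.012)]:
    m=mk(t,[p0[0],p0[1],.03])
    for y in ([p0[2],p0[2]+np.pi] if n=="x" else [p0[2]]):
        print(n,[x[1].sum() for x in m],fit(m,b,[p0[0],p0[1],y],z))
        for i in range(len(m)): print("  single",fit(m[i:i+1],b,[p0[0],p0[1],y],z))
for x in(.576,.539,.468):
    m=mk("blank0",[x,-.298,.05]);
    if m: print("blank",[q[1].sum() for q in m],fit(m,BLANK,[x,-.3,.0],.008))
f=F[0]
print("tip",ray(F[0],(272.5,164.5),.193),ray(F[1],(303.8,143.5),.193))
for uv in [(205,157),(218,169.5),(309.5,158.5),(302,152)]: print(uv,ray(f,uv,.0),ray(f,uv,.175))
for n,t in(("hook","hook_tip"),("base","base"),("panel","rocker")):
    for i,f in enumerate(F):
        L=env.trace(f,t)
        for j,d in enumerate(L[:2]):
            ys,xs=np.nonzero(d["mask"]); print(n,i,round(d["score"],2),len(xs),xs.min(),xs.max(),ys.min(),ys.max())
            if n=="hook": print(cv2.minAreaRect(np.c_[xs,ys].astype(np.float32)))
E
```

```text
stage [np.int64(1199), np.int64(973)] (array([0.407 , 0.2607, 0.6412]), np.float64(0.2007111648498151))
  single (array([0.4069, 0.2598, 0.6535]), np.float64(0.10387175400768722))
  single (array([0.407 , 0.2611, 0.6571]), np.float64(0.09051018020126378))
cover [np.int64(2011), np.int64(2194)] (array([0.5339, 0.0281, 0.1788]), np.float64(0.09401453325612552))
  single (array([0.533 , 0.0285, 0.1937]), np.float64(0.040251307641435696))
  single (array([0.5349, 0.0301, 0.1675]), np.float64(0.048959973931461453))
blank [np.int64(70), np.int64(252)] (array([ 0.5778, -0.3003,  0.0307]), np.float64(1.1388590929169418))
blank [np.int64(71), np.int64(252)] (array([ 0.5406, -0.3019,  0.0041]), np.float64(0.18738486201833626))
blank [np.int64(71), np.int64(261)] (array([ 0.4658, -0.3011, -0.0229]), np.float64(1.0945471565644747))
tip [0.6197 0.2166 0.193 ] [0.6232 0.2206 0.193 ]
(205, 157) [ 0.7019  0.4578 -0.    ] [0.6495 0.4095 0.175 ]
(218, 169.5) [0.6596 0.4144 0.    ] [0.6125 0.3715 0.175 ]
(309.5, 158.5) [0.6918 0.1207 0.    ] [0.6407 0.1147 0.175 ]
(302, 152) [0.714  0.1448 0.    ] [0.6601 0.1358 0.175 ]
hook 0 0.57 169 230 273 161 168
((251.49667358398438, 164.59988403320312), (43.1427116394043, 6.029984951019287), 1.9091525077819824)
hook 1 0.72 2336 279 379 173 268
((339.2751159667969, 222.90676879882812), (49.90507125854492, 114.85160064697266), 53.48894119262695)
base 0 0.61 2498 307 370 136 236
base 0 0.24 1283 246 295 226 278
base 1 0.68 2167 281 379 174 268
panel 1 0.61 61 317 323 169 180
```

Run:
```python
from h import *
np.set_printoptions(precision=4,suppress=True)
F=[env.grab_frame(n) for n in("top","side")]
S=F[1]
print("panel top", ray(S,(282.5,124.5),.175),ray(S,(338.6,158.4),.175),"bottom",ray(S,(282,162.5),0),ray(S,(334,195),0))
print("hinge",ray(F[0],(233.5,159),.175),ray(S,(288.5,134),.175))
im=F[0]["image"].copy()
for H in ([.624,.333],):
  pass
a=cv2.resize(F[0]["image"][140:180,200:320],(800,267),interpolation=cv2.INTER_CUBIC)
b=cv2.resize(S["image"][115:205,270:350],(800,900),interpolation=cv2.INTER_CUBIC)[:330]
cv2.imwrite("pics/hk.png",np.vstack([a,b]))
```

```text
panel top [0.6542 0.3954 0.175 ] [0.6737 0.1151 0.175 ] bottom [0.6627 0.4334 0.    ] [0.698  0.1611 0.    ]
hinge [0.6425 0.3289 0.175 ] [0.6349 0.327  0.175 ]
```

View pics/hk.png

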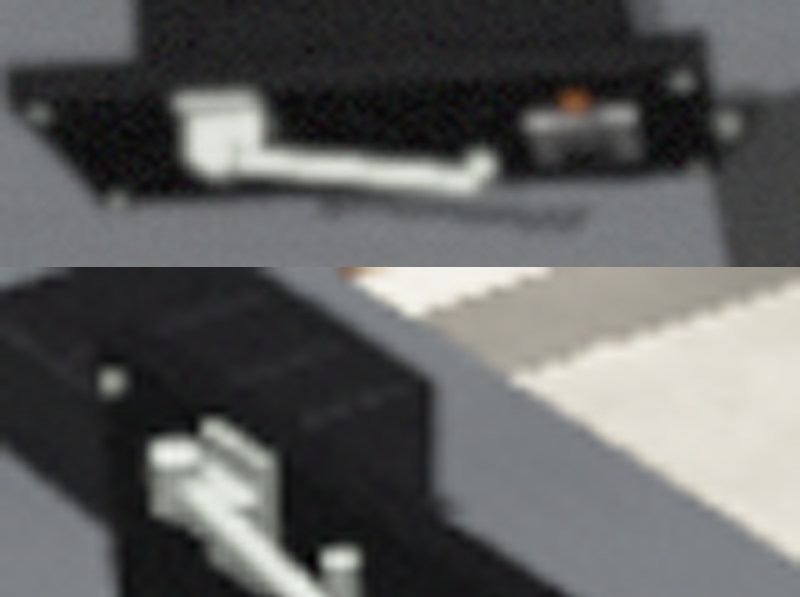

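Run:
```python
from h import *
np.set_printoptions(precision=4,suppress=True)
t,S=[env.grab_frame(n) for n in("top","side")]
c=lambda x,y:(200+x/6.667-.4,140+y/6.667-.4)
tip=[ray(t,c(482,157),.193),ray(S,(303.6,143.4),.193)];print("tip",tip)
a,b=ray(t,c(235,160),.165),ray(t,c(470,180),.165);d=(b-a)/np.linalg.norm(b-a);print("arm",a,b,d)
tm=np.mean(tip,0);print("hinge",tm-d*.115,"knob",ray(S,(287.2,132.9),.175),ray(S,(287.2,132.9),.185),ray(t,c(215,140),.18))
p,q=ray(t,c(12,100),.175),ray(t,c(708,66),.175);print("panel",p,q,np.linalg.norm(p-q),np.degrees(np.arctan2(q[0]-p[0],p[1]-q[1])))
p,q=ray(t,c(100,202),.0),ray(t,c(708,166),.0);print("panel",p,q,np.linalg.norm(p-q),np.degrees(np.arctan2(q[0]-p[0],p[1]-q[1])))
```

```text
tip [array([0.6236, 0.2184, 0.193 ]), array([0.623 , 0.2215, 0.193 ])]
arm [0.6318 0.3268 0.165 ] [0.6215 0.2267 0.165 ] [-0.1024 -0.9947  0.    ]
hinge [0.6351 0.3343 0.193 ] knob [0.6354 0.3358 0.175 ] [0.6259 0.3196 0.185 ] [0.6364 0.3323 0.18  ]
panel [0.6567 0.4199 0.175 ] [0.6673 0.125  0.175 ] 0.2950960403937508 2.047712264171071
panel [0.6584 0.4253 0.    ] [0.672  0.1328 0.    ] 0.2928491838934604 2.6491149627309536
```

Run:
```python
from h import *
np.set_printoptions(precision=4,suppress=True)
H=np.array([.6352,.3345]); r=.115; phi=np.radians(2.3)
def pt(a): # hook angle
    th=-np.pi/2+phi-a
    return H+r*np.array([np.cos(th),np.sin(th)])
tip=np.array([.6233,.220])
env.gripper_to(.5,20)
env.goto([tip[0],tip[1],.26],[180,0,0])
print(env.move_straight([tip[0],tip[1],.1775],force_limit=8),env.read_state()["position"])
env.gripper_to(0,15); s=env.read_state();print(s["opening"],s["finger_force"],s["force"],s["position"])
a0=np.arctan2(H[0]-tip[0],H[1]-tip[1])+phi; print("a0",np.degrees(a0))
for a in np.radians(np.arange(10,89,6)):
    p=pt(a); env.move_straight([p[0],p[1],.1775],rate=.06)
s=env.read_state();print(s["position"],s["force"],s["opening"])
for a in np.radians(np.arange(90,101,2)):
    p=pt(a); h=env.move_straight([p[0],p[1],.1775],rate=.03,force_limit=12)
    s=env.read_state();print(np.degrees(a),h,s["position"],s["force"])
    if h:break
f=env.grab_frame("top")
env.gripper_to(.5); p=s["position"]; env.move_straight([p[0],p[1],.26])
f=env.grab_frame("top");g=env.grab_frame("side");print(env.read_state()["clock"])
cv2.imwrite("pics/hk2.png",np.vstack([cv2.resize(f["image"][130:210,200:320],(600,300)),cv2.resize(g["image"][100:180,240:360],(600,300))]))
```

```text
False [0.6239 0.2205 0.1785]
0.009705753337063092 0.0 [-0.6976 -0.0071 -0.5132] [0.6233 0.22   0.1775]
a0 8.2334557077387
[0.5204 0.3263 0.1774] [ 0.2824 -0.2152 -0.5981] 0.006154560562053792
90.0 False [0.5203 0.33   0.1775] [0.0672 0.2077 0.1781]
92.0 False [0.5202 0.334  0.1775] [ 0.4295  0.3337 -0.9208]
94.0 False [0.5202 0.3381 0.1775] [0.0859 0.6817 0.1221]
96.00000000000001 False [0.5204 0.3421 0.1774] [-1.1378 -0.028  -0.0131]
98.0 False [0.5207 0.3461 0.1774] [-0.0018  0.0099  0.1552]
100.0 False [0.5212 0.3501 0.1775] [-0.3605 -0.3456  0.082 ]
16.0833
```

View pics/hk2.png

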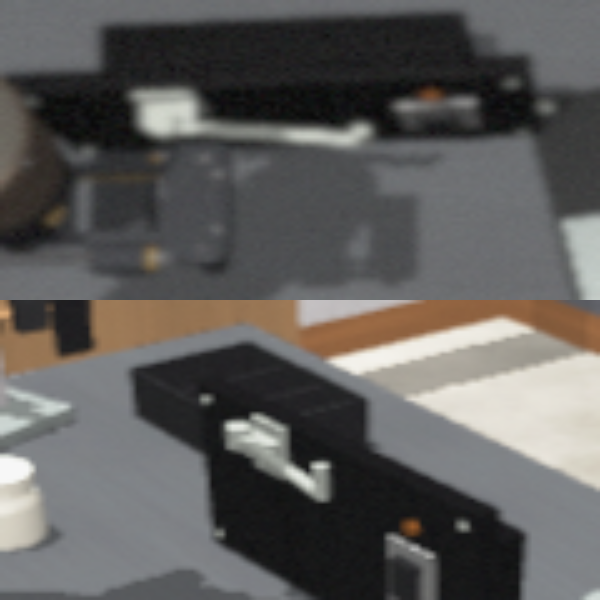

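The hook didn't move: the fingers closed on nothing (opening 0.01). I'll straddle the arm just behind the pin instead, closing across it, and look before I close.

Run:
```python
from h import *
np.set_printoptions(precision=4,suppress=True)
tip=np.array([.6233,.220])
env.gripper_to(.25,15)
env.goto([tip[0],tip[1],.26],[180,0,-95])
print(env.move_straight([tip[0],tip[1],.20],force_limit=6),env.move_straight([tip[0],tip[1],.170],rate=.04,force_limit=4))
s=env.read_state();print(s["position"],s["tool_rot"],s["force"],s["opening"])
f=env.grab_frame("top");g=env.grab_frame("side")
cv2.imwrite("pics/hk3.png",np.hstack([cv2.resize(f["image"][130:200,220:300],(400,350)),cv2.resize(g["image"][90:160,265:345],(400,350))]))
print(proj(g,[.6233,.22,.193]),proj(g,s["position"]))
```

```text
False False
[0.6235 0.2201 0.1703] [-179.9709    0.0123  -94.9984] [-0.0414 -0.1039 -0.0751] 0.25214580818274807
[[303.9495 143.5701]] [[304.1874 150.0804]]
```

View pics/hk3.png

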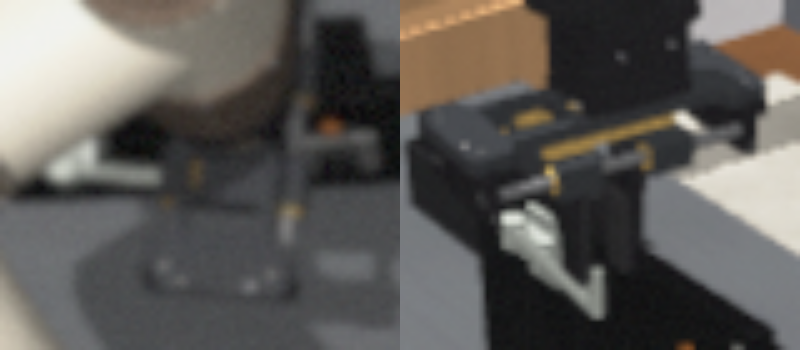

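Run:
```python
from h import *
np.set_printoptions(precision=4,suppress=True)
env.gripper_to(0,15); s=env.read_state();print(s["opening"],s["finger_force"],s["force"],s["position"])
g=env.grab_frame("side")
a=cv2.convertScaleAbs(g["image"][110:165,275:335],alpha=2.5,beta=20)
cv2.imwrite("pics/hk4.png",cv2.resize(a,(600,550),interpolation=cv2.INTER_CUBIC))
```

```text
0.08183182794228144 15.000029951334 [-1.4907 -0.656   0.7949] [0.6232 0.22   0.1702]
```

View pics/hk4.png

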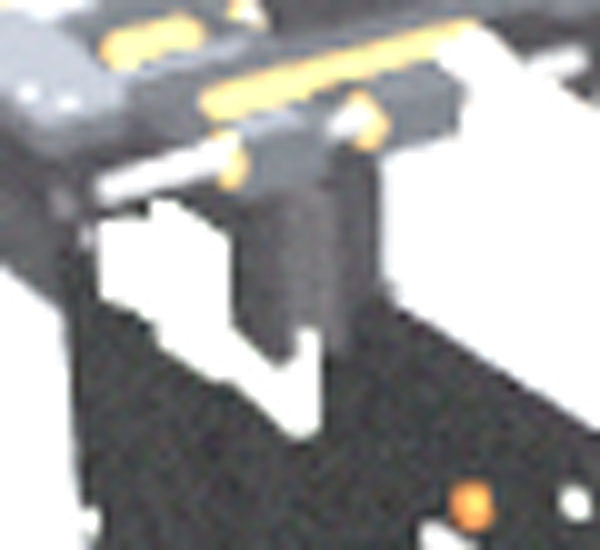

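Run:
```python
from h import *
np.set_printoptions(precision=4,suppress=True)
t,g=env.grab_frame("top"),env.grab_frame("side")
for n,f in(("top",t),("side",g)):
    print(n,proj(f,[[.2413,.5758,.2002],[.2413,.5758,.2192],[0,0,0]]),proj(f,env.read_state()["position"]))
for uv in[(304.6,145.5),(304.2,150.1)]: print(ray(g,uv,.17))
im=cv2.imread("pics/side0.png");a=cv2.resize(im[40:140,90:190],(400,400),interpolation=cv2.INTER_CUBIC)
im=cv2.imread("pics/top0.png");b=cv2.resize(im[270:350,70:170],(400,320),interpolation=cv2.INTER_CUBIC);b=np.vstack([b,np.zeros((80,400,3),np.uint8)])
cv2.imwrite("pics/init.png",np.hstack([a,b]))
```

```text
top [[131.7068 307.3239]
 [128.5352 307.6525]
 [352.7256 386.9986]] [[272.2942 165.4646]]
side [[140.1992 131.9186]
 [138.3735 126.4604]
 [127.3451 346.2264]] [[304.1557 150.1521]]
[0.6403 0.2425 0.17  ]
[0.6237 0.2203 0.17  ]
```

View pics/init.png

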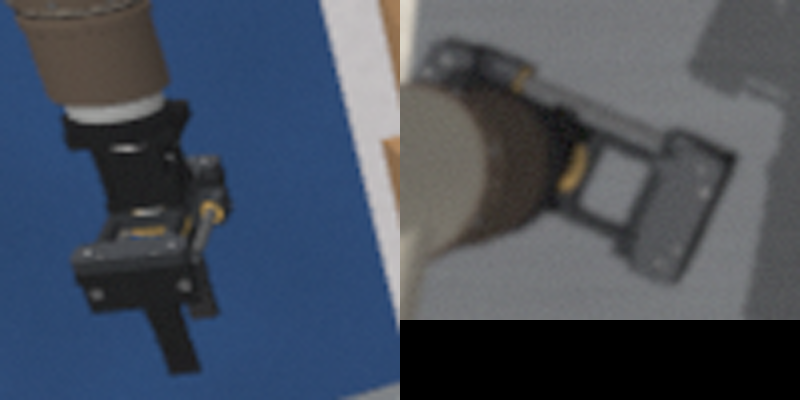

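Run:
```python
from h import *
np.set_printoptions(precision=2,suppress=True)
t,g=env.grab_frame("top"),env.grab_frame("side")
c=np.array([.2413,.5758,.2002]);Rt=R.from_euler('xyz',[179.87,0,-22.745],degrees=True).as_matrix()
for z in(0,-.019,-.03,-.07):
  for y in(-1,1):
    for yy in (.0435,.0585): print(z,y*yy,[proj(g,c+Rt@[x,y*yy,z])[0] for x in(-.0095,.0095)],proj(t,c+Rt@[0,y*yy,z])[0])
```

```text
0 -0.0435 [array([139.02, 126.03]), array([145.19, 125.39])] [116.72 300.85]
0 -0.0585 [array([139.68, 123.97]), array([145.79, 123.33])] [111.57 298.63]
0 0.0435 [array([134.9 , 138.85]), array([141.45, 138.13])] [146.79 313.84]
0 0.0585 [array([134.14, 141.22]), array([140.76, 140.49])] [152.01 316.09]
-0.019 -0.0435 [array([137.23, 120.66]), array([143.47, 120.02])] [113.3  301.07]
-0.019 -0.0585 [array([137.92, 118.62]), array([144.09, 118.  ])] [108.07 298.81]
-0.019 0.0435 [array([132.97, 133.29]), array([139.59, 132.58])] [143.84 314.27]
-0.019 0.0585 [array([132.18, 135.62]), array([138.87, 134.9 ])] [149.14 316.56]
-0.03 -0.0435 [array([136.18, 117.5 ]), array([142.45, 116.87])] [111.26 301.19]
-0.03 -0.0585 [array([136.88, 115.48]), array([143.09, 114.86])] [105.99 298.91]
-0.03 0.0435 [array([131.83, 130.02]), array([138.49, 129.31])] [142.09 314.52]
-0.03 0.0585 [array([131.02, 132.33]), array([137.76, 131.61])] [147.44 316.84]
-0.07 -0.0435 [array([132.25, 105.69]), array([138.68, 105.08])] [103.54 301.68]
-0.07 -0.0585 [array([133.01, 103.75]), array([139.36, 103.15])] [ 98.08 299.32]
-0.07 0.0435 [array([127.56, 117.76]), array([134.39, 117.08])] [135.42 315.49]
-0.07 0.0585 [array([126.69, 120.  ]), array([133.6, 119.3])] [140.96 317.89]
```

In the first view the real fingertips sit about 20 mm behind the reported TCP: the side picture puts them at row 133, against 138 to 141 predicted. That also explains the first miss. I'm now holding only the top of the pin, so I'll re-grip 12 mm deeper and swing.

Run:
```python
from h import *
np.set_printoptions(precision=4,suppress=True)
H=np.array([.6352,.3345]); r=.115; phi=np.radians(2.3)
def pt(a): 
    th=-np.pi/2+phi-a
    return H+r*np.array([np.cos(th),np.sin(th)])
p=env.read_state()["position"]
env.gripper_to(.3)
Z=.158
print(env.move_straight([p[0],p[1],Z],rate=.04,force_limit=4))
env.gripper_to(0,15); s=env.read_state();print(s["opening"],s["finger_force"],s["force"],s["position"])
if s["opening"]<.05: raise SystemExit
for a in np.radians(np.arange(11,89,6)):
    q=pt(a); env.move_straight([q[0],q[1],Z],[180,0,-95-np.degrees(a)+8],rate=.07)
s=env.read_state();print(s["position"],s["force"],s["opening"])
for a in np.radians(np.arange(90,101,1)):
    q=pt(a); h=env.move_straight([q[0],q[1],Z],rate=.03,force_limit=10)
    s=env.read_state();print(np.degrees(a),h,s["position"],s["force"])
    if h:break
env.gripper_to(.3); p=s["position"]; env.move_straight([p[0],p[1],.23])
env.goto([.45,.15,.3],[180,0,-80])
f=env.grab_frame("top");g=env.grab_frame("side");print(env.read_state()["clock"])
cv2.imwrite("pics/hk5.png",np.vstack([cv2.resize(f["image"][130:210,200:320],(600,300)),cv2.resize(g["image"][100:180,240:360],(600,300))]))
```

```text
False
0.10772511335268709 15.00003531575203 [-0.1128  0.3189  1.4059] [0.6234 0.22   0.1582]
[0.52   0.3166 0.1581] [-9.0514 -1.1222  6.0491] 0.10091834273376857
90.0 False [0.5191 0.3299 0.158 ] [-6.3964 -1.9137  5.089 ]
91.0 False [0.519 0.33  0.158] [-6.4118 -6.1494  5.9456]
92.0 False [0.5189 0.33   0.1579] [ -3.7809 -10.321    6.8778]
93.0 False [0.5188 0.33   0.1578] [ -3.8626 -13.9737   7.5265]
94.0 False [0.5187 0.33   0.1578] [ -2.0316 -18.4346   8.6302]
95.0 False [0.5186 0.33   0.1577] [ -2.2675 -22.5876   8.2189]
96.00000000000001 False [0.5185 0.3301 0.1576] [ -2.3162 -26.7843   9.64  ]
97.0 False [0.5184 0.3303 0.1576] [ -1.8213 -30.8511  11.0522]
98.0 False [0.5182 0.3319 0.1575] [ -2.0415 -30.5461  10.4393]
99.0 False [0.5178 0.3336 0.1575] [ -4.8787 -30.9497  12.9131]
100.0 False [0.5176 0.3353 0.1574] [ -5.3142 -30.5487  12.2506]
31.8583
```

View pics/hk5.png

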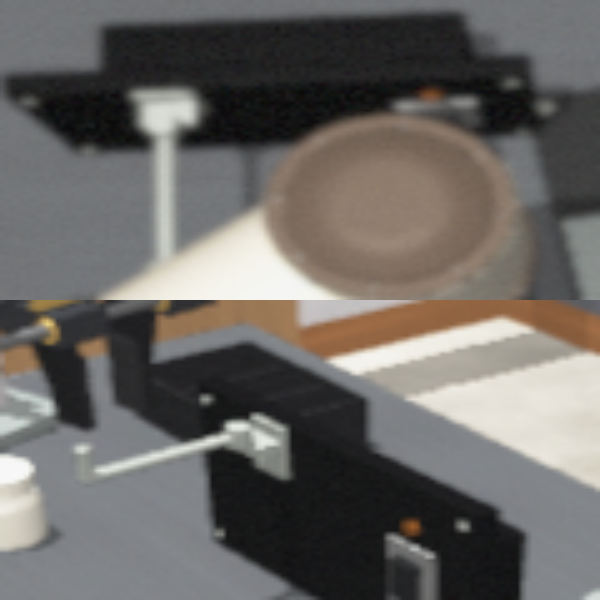

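Run:
```python
from h import *
np.set_printoptions(precision=4,suppress=True)
env.gripper_to(0,25)
env.goto([.43,.11,.03],[180,0,-80])
print(env.move_straight([.43,.11,-.03],rate=.02,force_limit=4))
s=env.read_state();print("touch",s["position"],s["force"])
env.move_straight([.43,.11,.15])
env.gripper_to(.4)
env.goto([.534,.0285,.17],[180,0,-79.7])
F=[env.grab_frame("side")]
print(env.move_straight([.534,.0285,.080],rate=.08,force_limit=6))
env.gripper_to(0,40); s=env.read_state();print(s["opening"],s["finger_force"],s["force"],s["position"])
print(env.read_state()["clock"])
```

```text
True
touch [ 0.43    0.11   -0.0208] [-1.425  -0.1791  4.3519]
False
0.08556463332675103 39.99877391383052 [ 1.315   0.2734 -1.2472] [0.5343 0.0286 0.0801]
40.5583
```

Run:
```python
from h import *
np.set_printoptions(precision=4,suppress=True)
env.move_straight([.5343,.0286,.25],rate=.12)
s=env.read_state();print(s["opening"],s["force"])
y=lambda x:.330+(x-.519)*.039
env.goto([.42,y(.42),.25],[180,0,-87.8])
env.move_straight([.42,y(.42),.1925],rate=.1)
f,g=env.grab_frame("top"),env.grab_frame("side")
print(env.move_straight([.561,y(.561),.1925],rate=.06,force_limit=6))
s=env.read_state();print(s["position"],s["force"],s["opening"],s["clock"])
g2=env.grab_frame("side")
cv2.imwrite("pics/cv.png",np.vstack([cv2.resize(g["image"][90:210,190:350],(400,300),interpolation=cv2.INTER_CUBIC),cv2.resize(g2["image"][90:210,190:350],(400,300),interpolation=cv2.INTER_CUBIC)]))
```

```text
0.08765147060982217 [ 0.4898  0.4495 -1.255 ]
True
[0.5096 0.3286 0.1905] [-1.6795  0.8575 -1.2099] 0.08566831933944226 45.6167
```

View pics/cv.png

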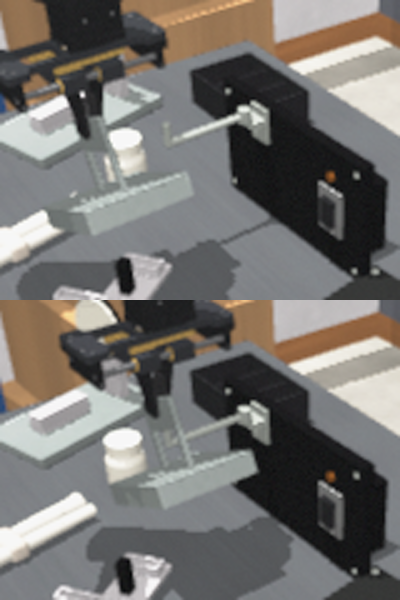

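Contact with the pin at x=0.51. I'll back off and fit the held cover's full 3D pose from the masks.

Run:
```python
from h import *
np.set_printoptions(precision=4,suppress=True)
y=lambda x:.330+(x-.519)*.039
env.move_straight([.44,y(.44),.1925],rate=.1)
p=env.read_state()["position"]
fm=[]
for n in("top","side"):
    f=env.grab_frame(n);L=env.trace(f,"cover")
    for d in L[:2]:
        ys,xs=np.nonzero(d["mask"]);print(n,round(d["score"],2),len(xs),xs.mean(),ys.mean(),proj(f,p-[0,0,.06]))
    if L: fm.append((f,L[0]["mask"]))
    cv2.imwrite(f"pics/c_{n}.png",f["image"])
    np.save(f"m_{n}.npy",L[0]["mask"])
big=[cv2.resize(m.astype(np.float32),None,fx=K,fy=K)>.5 for _,m in fm]
def S(f,q):
    m=np.zeros((400*K,640*K),np.uint8);Rm=R.from_euler('ZYX',q[3:]).as_matrix()
    for b in COVER: 
        h=cv2.convexHull(((proj(f,b@Rm.T+q[:3])+.5)*K).round().astype(np.int32));cv2.fillConvexPoly(m,h,1)
    return m>0
def c(v):
    q=np.r_[v[:3]/100,v[3:]/10];t=0
    for (f,_),m in zip(fm,big):
        s=S(f,q);t+=1-(s&m).sum()/(s|m).sum()
    return t
q0=np.r_[p[0]*100,p[1]*100,12.44,.38,0,0]
print("start",c(q0))
r=minimize(c,q0,method='Powell',options=dict(xtol=.01,ftol=1e-4))
r=minimize(c,r.x,method='Nelder-Mead',options=dict(initial_simplex=np.vstack([r.x]+[r.x+e for e in .5*np.eye(6)]),maxiter=600,xatol=.01,fatol=1e-4))
print(p,r.fun,r.x[:3]/100,"ypr deg",np.degrees(r.x[3:]/10))
```

```text
top 0.96 1730 255.7398843930636 231.5514450867052 [[235.1832 232.2606]]
side 0.86 1069 240.48082319925163 163.9756782039289 [[235.6533 164.3644]]
side 0.32 4292 334.6309412861137 224.9543336439888 [[235.6533 164.3644]]
start 1.1218678092695042
[0.4404 0.3272 0.1927] 0.3846134571666662 [0.4398 0.2763 0.131 ] ypr deg [  0.7019  -0.2076 -26.5693]
```

The cover has swung about 27° about the pinch axis. I'll tilt the tool by the same angle, slowly, about the grasp point so the cover stands upright, then measure again.

```bash
cat >> h.py <<'E'
def fit6(boxes,q0,name,names=("top","side"),vis=False):
    fm=[]
    for n in names:
        f=env.grab_frame(n);L=env.trace(f,name);best=None
        for d in L:
            ys,xs=np.nonzero(d["mask"]);e=np.hypot(*(np.array([xs.mean(),ys.mean()])-proj(f,q0[:3])[0]))
            if e<45 and best is None: best=d["mask"]
        if best is not None: fm.append((f,best))
    big=[cv2.resize(m.astype(np.float32),None,fx=K,fy=K)>.5 for _,m in fm]
    def S(f,q):
        m=np.zeros((400*K,640*K),np.uint8);Rm=R.from_euler('ZYX',q[3:]).as_matrix()
        for b in boxes: 
            h=cv2.convexHull(((proj(f,b@Rm.T+q[:3])+.5)*K).round().astype(np.int32));cv2.fillConvexPoly(m,h,1)
        return m>0
    def c(v):
        q=np.r_[v[:3]/100,v[3:]/10];t=0
        for (f,_),m in zip(fm,big):
            s=S(f,q);t+=1-(s&m).sum()/(s|m).sum()
        return t
    v=np.r_[np.array(q0[:3])*100,np.array(q0[3:])*10]
    r=minimize(c,v,method='Powell',options=dict(xtol=.01,ftol=1e-4))
    r=minimize(c,r.x,method='Nelder-Mead',options=dict(initial_simplex=np.vstack([r.x]+[r.x+e for e in .5*np.eye(6)]),maxiter=600,xatol=.01,fatol=1e-4))
    return len(fm),r.fun,r.x[:3]/100,np.degrees(r.x[3:]/10)
E
python3 - <<'E'
from h import *
np.set_printoptions(precision=4,suppress=True)
s=env.read_state();p=np.array(s["position"]);R0=R.from_euler('xyz',s["tool_rot"],degrees=True)
piv=p+R0.apply([0,0,-.034])
R1=R.from_euler('x',26.6,degrees=True)*R0
p1=piv-R1.apply([0,0,-.034])
env.gripper_to(0,60)
env.move_straight(p1.tolist(),R1.as_euler('xyz',degrees=True).tolist(),rate=.02)
s=env.read_state();print(s["position"],s["tool_rot"],s["opening"],s["clock"],piv)
print(fit6(COVER,[piv[0],piv[1],piv[2]-.104,.04,0,0],"cover"))
E
```

```text
[0.4406 0.342  0.1959] [-179.2589   26.359   -87.6078] 0.08662160595370627 47.8583 [0.4406 0.327  0.2262]
(2, np.float64(1.0055371209909465), array([0.4388, 0.322 , 0.121 ]), array([-1.3895, -0.4145, -1.4472]))
```

Run:
```python
from h import *
f,g=env.grab_frame("top"),env.grab_frame("side")
cr=lambda im,x,y:cv2.resize(im[y:y+100,x:x+133],(532,400),interpolation=cv2.INTER_CUBIC)
q=[.4395,.3235,.122,.02,0,0]
for f_ in(f,g):
    im=f_["image"].copy();Rm=R.from_euler('ZYX',q[3:]).as_matrix()
    for b in COVER[:2]:
        for u in proj(f_,b@Rm.T+q[:3]): cv2.circle(im,tuple(int(round(v)) for v in u),0,(0,0,255),-1)
    f_["o"]=im
a=np.hstack([cr(f["o"],190,160),cr(g["o"],180,100)]);cv2.imwrite("pics/cv2.png",cv2.resize(a,(800,300)))
```

```text
(no output)
```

View pics/cv2.png

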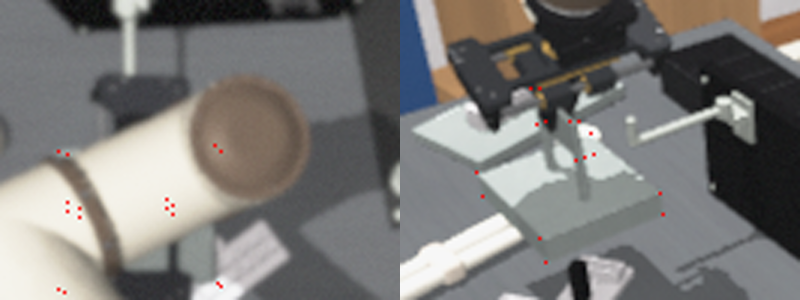

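The red model dots sit on the box corners in the side view, so the cover is level at about (0.4395, 0.3235, z 0.122). Now to thread it over the pin and lower it.

Run:
```python
from h import *
np.set_printoptions(precision=4,suppress=True)
p=np.array(env.read_state()["position"])
p=p+[0,.003,.0025]; env.move_straight(p.tolist(),rate=.03)
d=np.array([.121,.121*.039,0])
h=env.move_straight((p+d).tolist(),rate=.05,force_limit=7)
s=env.read_state();print(h,s["position"],s["force"],s["clock"])
if not h:
    q=p+d+[0,0,-.045]
    h=env.move_straight(q.tolist(),rate=.03,force_limit=3)
    s=env.read_state();print("lower",h,s["position"],s["force"],"dz",s["position"][2]-p[2])
```

```text
False [0.5611 0.3503 0.1983] [-0.0208  0.41   -1.6394] 51.025
lower True [0.5612 0.3504 0.1725] [-0.6893 -0.004   2.8208] dz -0.025696887353095138
```

Run:
```python
from h import *
np.set_printoptions(precision=4,suppress=True)
env.gripper_to(.2); env.dwell(.5); env.gripper_to(.36)
s=env.read_state();p=np.array(s["position"]);R0=R.from_euler('xyz',s["tool_rot"],degrees=True)
q=p+R0.apply([0,0,-.08]); print(env.move_straight(q.tolist(),rate=.08,force_limit=6))
env.goto([.4,.0,.35],[180,0,-60]); env.dwell(.3)
f,g=env.grab_frame("top"),env.grab_frame("side");print(env.read_state()["clock"])
cr=lambda im,x,y:cv2.resize(im[y:y+90,x:x+120],(400,300),interpolation=cv2.INTER_CUBIC)
cv2.imwrite("pics/cv3.png",np.vstack([np.hstack([cr(f["image"],190,130),cr(g["image"],220,100)]),np.hstack([cr(f["image"],290,140),cr(g["image"],270,150)])]))
```

```text
False
56.425
```

View pics/cv3.png

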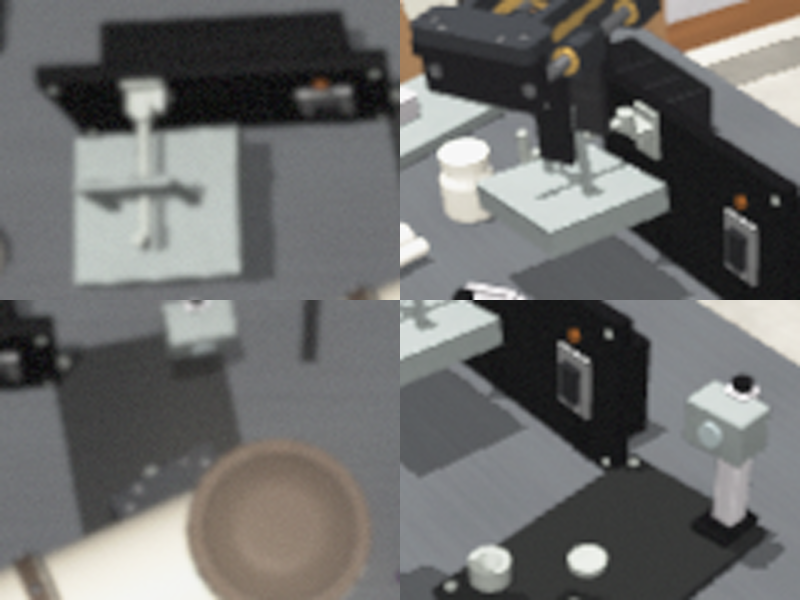

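The cover hangs level in the window on the squared hook, and the cone seat at side (490,565) and flat seat (587,560) of the crop are bare. I'll park the arm and measure the base and stage.

```bash
cat >> h.py <<'E'
def cyl(x,y,r,z0,z1):
    a=np.linspace(0,2*np.pi,40,endpoint=False)
    return np.vstack([np.c_[x+r*np.cos(a),y+r*np.sin(a),0*a+z] for z in(z0,z1)])/1000
SEATS=[cyl(-38,50,18,12,32),cyl(-38,-50,18,12,32),cyl(32,0,17,12,20)]
def seatmask(f,p,thr=90):
    roi=cv2.resize(sil(f,[box(-68,70,-74,74,0,26)],p),(640,400),interpolation=cv2.INTER_NEAREST)>0
    return (f["image"].min(2)>thr)&roi
E
python3 - <<'E'
from h import *
np.set_printoptions(precision=4,suppress=True)
env.set_joints([82.082,22.042,.453,0,-68.411,-14.817])
F=[env.grab_frame(n) for n in("top","side")]
p0=np.array([.534,.0285,.18])
for i in range(2):
    fm=[(f,seatmask(f,p0)) for f in F]
    print([m.sum() for _,m in fm],[sil(f,SEATS,p0).sum()/K/K for f in F])
    p,e=fit(fm,SEATS,p0);print("base",p,e,[ (a[0],a[1]) for a in (fit(fm[j:j+1],SEATS,p0) for j in(0,1))]);p0=p
fm=[]
for f in F:
    L=env.trace(f,"stage");fm.append((f,L[0]["mask"])); print(L[0]["score"],L[0]["mask"].sum())
for sl in(fm,fm[:1],fm[1:]): print("stage",fit(sl,STAGE,[.407,.2607,.65]))
print(env.read_state()["clock"])
np.savez("F.npz",t=F[0]["image"],s=F[1]["image"])
E
```

```text
[np.int64(562), np.int64(561)] [np.float64(345.625), np.float64(428.75)]
base [0.5385 0.0306 0.1919] 0.7210065920421886 [(array([0.5368, 0.0305, 0.17  ]), np.float64(0.3867243867243867)), (array([0.5387, 0.0309, 0.186 ]), np.float64(0.3313284794766276))]
[np.int64(548), np.int64(571)] [np.float64(346.6875), np.float64(426.1875)]
base [0.5385 0.0311 0.1813] 0.7113869096175071 [(array([0.5383, 0.0308, 0.1917]), np.float64(0.36998632634457607)), (array([0.5386, 0.0315, 0.1859]), np.float64(0.34138469547110883))]
0.68 1215
0.57 261
stage (array([0.4201, 0.2908, 0.6256]), np.float64(1.0867642215216675))
stage (array([0.4201, 0.2908, 0.6256]), np.float64(0.08676422152166752))
stage (array([0.407 , 0.2607, 0.65  ]), np.float64(1.0))
58.825
```

The stage was knocked: it's now near (0.420, 0.291). I'll refine both fits with better masks.

Run:
```python
from h import *
np.set_printoptions(precision=4,suppress=True)
F=[env.grab_frame(n) for n in("top","side")]
p0=np.array([.5385,.031,.185])
for thr in(120,150):
    fm=[(f,seatmask(f,p0,thr)) for f in F]
    print(thr,[m.sum() for _,m in fm]); 
    for sl in(fm,fm[:1],fm[1:]): print("base",fit(sl,SEATS,p0))
fm=[]
for f in F:
    c=None
    for nm in("stage","slot_stem","foot_flat"):
        for d in env.trace(f,nm):
            ys,xs=np.nonzero(d["mask"])
            if c is None and np.hypot(*(np.array([xs.mean(),ys.mean()])-proj(f,[.42,.29,.03])[0]))<12 and len(xs)>600: c=d["mask"]
    if c is not None: fm.append((f,c))
print([m.sum() for _,m in fm])
for sl in [fm]+[[x] for x in fm]: print("stage",fit(sl,STAGE,[.42,.2908,.63]))
# granite plate check: dark mask
```

```text
120 [np.int64(401), np.int64(466)]
base (array([0.5376, 0.0307, 0.1778]), np.float64(0.6251974895550881))
base (array([0.536 , 0.0289, 0.1726]), np.float64(0.2792104884022475))
base (array([0.5387, 0.0326, 0.176 ]), np.float64(0.3150278733246352))
150 [np.int64(308), np.int64(303)]
base (array([0.5371, 0.0301, 0.1813]), np.float64(0.6848470558722728))
base (array([0.5365, 0.0297, 0.1812]), np.float64(0.24945442336746682))
base (array([0.5408, 0.0336, 0.2059]), np.float64(0.39584199584199586))
[np.int64(1264), np.int64(894)]
stage (array([0.4208, 0.2911, 0.6584]), np.float64(0.18465459728780498))
stage (array([0.4209, 0.2908, 0.6477]), np.float64(0.060529634300126145))
stage (array([0.4204, 0.2923, 0.6635]), np.float64(0.11661302302550136))
```

```bash
cat >> h.py <<'E'
D=.0205
def tcp(t,rot): # TCP for true fingertip point t
    return (np.array(t)+D*R.from_euler('xyz',rot,degrees=True).as_matrix()[:,2]).tolist()
def pt(p,x,y,z): return T(p,np.array([[x,y,0]])/1000)[0]+[0,0,z]
E
python3 - <<'E'
from h import *
np.set_printoptions(precision=4,suppress=True)
st=[.4207,.2912,.655]
rot=[180,-8,np.degrees(st[2])]
env.gripper_to(.5,60)
env.goto(tcp(pt(st,-4,0,.22),rot),rot)
env.move_straight(tcp(pt(st,-4,0,.10),rot),force_limit=8,rate=.15)
print(env.move_straight(tcp(pt(st,-4,0,.040),rot),rate=.06,force_limit=6))
env.gripper_to(0,60); s=env.read_state();print(s["opening"],s["finger_force"],s["force"],s["position"])
p=np.array(s["position"]); env.move_straight((p+[-.03,-.03,.11]).tolist(),rate=.06)
s=env.read_state();print(s["opening"],s["force"],s["clock"],s["position"])
E
```

```text
False
0.1733525746715886 59.984043622389436 [-1.0161  1.0763  1.2309] [0.4198 0.2907 0.0198]
0.1779220758133128 [ 0.6402  0.505  -6.0635] 65.9667 [0.3897 0.2606 0.1295]
```

Run:
```python
from h import *
np.set_printoptions(precision=4,suppress=True)
b=[.537,.030,.178]; rot=[180,-8,np.degrees(b[2])]
env.move_straight(tcp(pt(b,-4,0,.16),rot),rot,rate=.09)
home=.040+.0202
env.move_straight(tcp(pt(b,-4,0,home+.03),rot),rate=.06)
print(fit6(STAGE,[b[0],b[1],.0202+.03,b[2],0,0],"stage",("side",)))
print(fit6(STAGE,[b[0],b[1],.0202+.03,b[2],0,0],"stage"))
h=env.move_straight(tcp(pt(b,-4,0,home-.004),rot),rate=.02,force_limit=5)
s=env.read_state();print(h,s["position"],s["force"],"height above home",s["position"][2]-tcp(pt(b,-4,0,home),rot)[2],s["clock"])
```

```text
(1, np.float64(0.25116644565591084), array([0.5411, 0.0401, 0.0336]), array([ 9.3979,  7.0879, -0.3828]))
(2, np.float64(1.0406498570867986), array([0.5351, 0.0276, 0.05  ]), array([10.0873,  3.9038, -1.1693]))
True [0.534  0.0289 0.0403] [ 0.1256 -1.1969 -1.3247] height above home 0.00036428188263713107 72.05
```

Run:
```python
from h import *
np.set_printoptions(precision=4,suppress=True)
env.gripper_to(.3); env.dwell(.3); env.gripper_to(.45)
s=env.read_state();p=np.array(s["position"]);print(s["force"])
env.move_straight((p+[-.012,0,.09]).tolist(),rate=.1)
env.set_joints([82.082,22.042,.453,0,-68.411,-14.817])
F=[env.grab_frame(n) for n in("top","side")]
def pick(f,name,c,rad,mn):
    for d in env.trace(f,name):
        ys,xs=np.nonzero(d["mask"])
        if np.hypot(*(np.array([xs.mean(),ys.mean()])-proj(f,c)[0]))<rad and len(xs)>mn: return d["mask"]
fm=[]
for f in F:
    for nm in("stage","slot_stem","foot_flat","foot_cone"):
        m=pick(f,nm,[.537,.03,.05],12,600)
        if m is not None: fm.append((f,m));break
print([m.sum() for _,m in fm])
for sl in [fm]+[[x] for x in fm]:
    for z in(.0202,.026): print("stage",z,fit(sl,STAGE,[.537,.03,.178],z))
B=[]
for f in F:
    for d in env.trace(f,"blank0")+env.trace(f,"blank1"):
        ys,xs=np.nonzero(d["mask"]);B.append((f["shot"],round(d["score"],2),len(xs),round(xs.mean(),1),round(ys.mean(),1)))
print(B)
for f in F: print([proj(f,[x,-.3,.05])[0] for x in(.5778,.5406,.4658)])
print(env.read_state()["clock"])
a=lambda im,x,y:cv2.resize(im[y:y+90,x:x+120],(400,300),interpolation=cv2.INTER_CUBIC)
t,s=F[0]["image"],F[1]["image"]
cv2.imwrite("pics/st.png",np.vstack([np.hstack([a(t,280,150),a(s,270,170)]),np.hstack([a(t,385,165),a(s,330,270)])]))
```

```text
[ 0.5319 -0.8699 -0.1126]
[np.int64(1270), np.int64(1179)]
stage 0.0202 (array([0.5349, 0.029 , 0.1684]), np.float64(0.17668998435061312))
stage 0.026 (array([0.5335, 0.0276, 0.172 ]), np.float64(0.20907751537036912))
stage 0.0202 (array([0.5341, 0.0292, 0.1704]), np.float64(0.0640176600441501))
stage 0.026 (array([0.5335, 0.029 , 0.1697]), np.float64(0.06919964656094502))
stage 0.0202 (array([0.5352, 0.0296, 0.2105]), np.float64(0.10579022306597052))
stage 0.026 (array([0.5326, 0.025 , 0.1964]), np.float64(0.12017928844896819))
[(40, 0.53, 86, np.float64(417.3), np.float64(223.0)), (40, 0.5, 117, np.float64(488.9), np.float64(212.1)), (40, 0.47, 59, np.float64(449.8), np.float64(224.8)), (40, 0.39, 56, np.float64(447.4), np.float64(187.8)), (40, 0.53, 86, np.float64(417.3), np.float64(223.0)), (40, 0.5, 117, np.float64(488.9), np.float64(212.1)), (40, 0.47, 59, np.float64(449.8), np.float64(224.8)), (40, 0.39, 56, np.float64(447.4), np.float64(187.8)), (41, 0.82, 361, np.float64(439.6), np.float64(362.0)), (41, 0.72, 217, np.float64(355.4), np.float64(296.4)), (41, 0.7, 388, np.float64(400.1), np.float64(363.8)), (41, 0.64, 237, np.float64(417.8), np.float64(296.5)), (41, 0.63, 221, np.float64(381.9), np.float64(323.9)), (41, 0.57, 249, np.float64(405.9), np.float64(305.4)), (41, 0.56, 806, np.float64(190.2), np.float64(189.4)), (41, 0.82, 361, np.float64(439.6), np.float64(362.0)), (41, 0.72, 217, np.float64(355.4), np.float64(296.4)), (41, 0.7, 388, np.float64(400.1), np.float64(363.8)), (41, 0.64, 237, np.float64(417.8), np.float64(296.5)), (41, 0.63, 221, np.float64(381.9), np.float64(323.9)), (41, 0.57, 249, np.float64(405.9), np.float64(305.4)), (41, 0.56, 806, np.float64(190.2), np.float64(189.4))]
[array([446.6933, 187.8011]), array([447.5396, 199.7387]), array([449.27  , 224.1459])]
[array([416.7638, 296.2937]), array([405.3316, 304.3157]), array([380.8872, 321.4684])]
77.125
```

Run:
```python
from h import *
np.set_printoptions(precision=4,suppress=True)
F=[env.grab_frame(n) for n in("top","side")]
off={0:(.5778,0),1:(.5406,-38),2:(.4658,-114)}
data=[]
for f in F:
    got=[];M=np.zeros((400,640),bool)
    L=env.trace(f,"blank0")
    for k,(x,o) in off.items():
        for d in L:
            ys,xs=np.nonzero(d["mask"])
            if np.hypot(*(np.array([xs.mean(),ys.mean()])-proj(f,[x,-.301,.05])[0]))<4: got.append(o);M|=d["mask"];break
    print(got,M.sum()); data.append((f,M,[box(o-4,o+4,-20,20,30,68) for o in got]))
def run(ds):
    big=[cv2.resize(m.astype(np.float32),None,fx=K,fy=K)>.5 for _,m,_ in ds]
    def c(q):
        t=0
        for (f,_,bx),m in zip(ds,big):
            s=sil(f,bx,[q[0]/100,q[1]/100,q[2]/10])>0;t+=1-(s&m).sum()/(s|m).sum()
        return t
    q0=np.array([57.8,-30.1,0.])
    r=minimize(c,q0,method='Nelder-Mead',options=dict(initial_simplex=np.vstack([q0]+[q0+e for e in np.diag([.5,.5,.5])]),xatol=.01,fatol=1e-4))
    return r.x/[100,100,10],r.fun
for ds in(data,data[:1],data[1:]): print(run(ds))
```

```text
[0, -38] 116
[0, -38, -114] 772
(array([ 0.5785, -0.3017,  0.0002]), np.float64(0.39260828290432337))
(array([ 0.578 , -0.301 ,  0.0001]), np.float64(0.2836463223787168))
(array([ 0.5793, -0.3018,  0.0035]), np.float64(0.08924503103150283))
```

Block, blanks and stage are measured. Before inserting, I'll touch both x faces of the stage's grip block to get its x in robot coordinates.

Run:
```python
from h import *
np.set_printoptions(precision=4,suppress=True)
b=[.5360,.0297,.175]; rot=[180,0,np.degrees(b[2])]
env.gripper_to(0,25)
res=[]
for sgn in(-1,1):
    x0=sgn*32
    env.goto(tcp(pt(b,x0,0,.13),rot),rot)
    env.move_straight(tcp(pt(b,x0,0,.074),rot),rate=.1,force_limit=6)
    h=env.move_straight(tcp(pt(b,sgn*10,0,.074),rot),rate=.015,force_limit=2.5)
    s=env.read_state();q=np.array(s["position"])-[b[0],b[1],0];a=b[2]
    xs=1000*(q[0]*np.cos(a)+q[1]*np.sin(a));res.append(xs);print(sgn,h,xs,s["force"])
    env.move_straight(tcp(pt(b,x0,0,.074),rot),rate=.1)
    env.move_straight(tcp(pt(b,x0,0,.13),rot),rate=.15)
print("centre offset mm",np.mean(res),"half",np.ptp(res)/2,env.read_state()["clock"])
```

```text
-1 True -20.582487154074997 [-0.0687  0.529  -0.3184]
1 True 19.89708586767885 [ 1.2594 -0.4646  0.1971]
centre offset mm -0.34270064319807325 half 20.239786510876925 85.625
```

```bash
cat > bl.py <<'E'
from h import *
np.set_printoptions(precision=4,suppress=True)
st=[.5357,.0296,.175]; O=.25
def pick(x,y=-.3009):
    rot=[180,0,-90]
    env.gripper_to(O,40)
    env.goto(tcp([x,y,.14],rot),rot)
    print("down",env.move_straight(tcp([x,y,.046],rot),rate=.1,force_limit=5))
    env.gripper_to(0,40); s=env.read_state();print("grip",s["opening"],s["finger_force"])
    env.move_straight(tcp([x,y,.11],rot),rate=.08); env.move_straight(tcp([x,y,.16],rot),rate=.15)
    print("held",env.read_state()["opening"])
def place(sy):
    rot=[180,0,np.degrees(st[2])-90]
    env.goto(tcp(pt(st,-42,sy,.16),rot),rot)
    env.move_straight(tcp(pt(st,-42,sy,.108),rot),rate=.1,force_limit=5)
    for dx,dy in[(0,0),(0,1.3),(0,-1.3),(1.1,0),(-1.1,0),(1,1.2),(-1,1.2),(1,-1.2),(-1,-1.2),(0,2.4),(0,-2.4)]:
        env.move_straight(tcp(pt(st,-42+dx,sy+dy,.105),rot),rate=.05)
        h=env.move_straight(tcp(pt(st,-42+dx,sy+dy,.0815),rot),rate=.03,force_limit=4)
        s=env.read_state();z=s["position"][2]+D;print((dx,dy),h,"tip z",round(z,4),s["force"])
        if z<.0875: break
    else: return False
    env.gripper_to(O); env.dwell(.1)
    p=s["position"];env.move_straight([p[0],p[1],.16-D],rate=.12,force_limit=5)
    print("t",env.read_state()["clock"]);return True
E
python3 -c "
from bl import *
pick(.4655); place(46.5)"
```

```text
down False
grip 0.08977892225655563 39.99356925487518
held 0.08833095085653252
(0, 0) True tip z 0.0842 [-0.8753 -0.2404  3.6885]
t 95.025
```

Fully down at exactly the expected depth. Now the other two.

```bash
python3 -c "
from bl import *
pick(.5415); 
if place(0): pick(.5795); place(-46.5)"
```

```text
down False
grip 0.08673487646489016 39.99290585517883
held 0.0889944893350728
(0, 0) True tip z 0.084 [-0.1714  0.5519  3.8023]
t 103.875
down False
grip 0.08453603813605974 39.99282717704773
held 0.0881829318568458
(0, 0) True tip z 0.0837 [-1.1497 -0.9273  4.0217]
t 112.4917
```

Run:
```python
from h import *
env.set_joints([82.082,22.042,.453,0,-68.411,-14.817]); env.dwell(.5)
t,s=[env.grab_frame(n)["image"] for n in("top","side")]
a=lambda im,x,y,w=120,h=90:cv2.resize(im[y:y+h,x:x+w],(400,300),interpolation=cv2.INTER_CUBIC)
cv2.imwrite("pics/fin.png",np.vstack([np.hstack([a(t,195,120,200,150),a(s,230,100,160,120)]),np.hstack([a(s,270,185,110,82),a(s,280,230,200,150)])]))
```

```text
(no output)
```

View pics/fin.png

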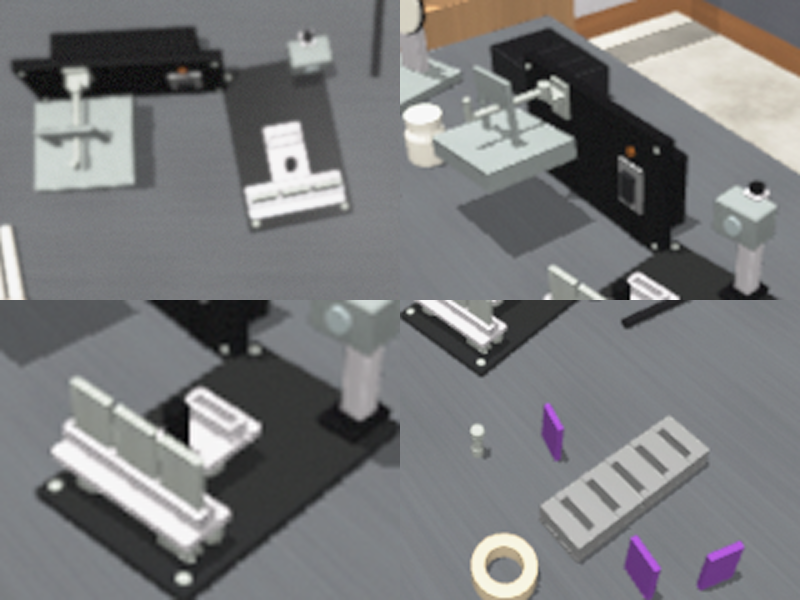

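The final picture shows the cover hanging on the hook and the stage level on its seats. The three blanks stand upright in the bar slots and the block is empty. The purple plates and the other things nearby are untouched, so I'm handing in.

```bash
python3 -c "
from workcell import env
print(env.close_job())"
```

```text
the job is handed in; nothing more can be done
None
```

The job is handed in at about 115 s of robot time: the hook is out against its stop with the cover hanging on it, the stage is seated, and all three blanks stand fully down in its bar slots; the hand-in gave no verdict.

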